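Count along the rack and push the third carton home

TASK

The vaccine carton in the third gap of the divider rack, counted from the left as the robot faces it, has been checked and goes back in its place. With the fingers closed, set the fingertips on the rack's top rail over the first gap and run them along it, staying on the rail and counting every gap whatever stands in it, as far as the third; then, with the fingertips, push the carton that sticks out of the third gap straight in until it is fully home against the back plate. Only touch and push: lift or carry nothing, and leave the other cartons and the vials where they stand.

Things in the scene. Friction and masses are not known exactly. Their poses are not given: they have to be found in the camera images.
- rack: Fixed steel divider rack, turned at most 0.2 rad about z: 7 upright dividers (66 mm high, 2.4 mm thick, 112 mm long) 56 mm apart make 6 gaps, 53 mm wide, open to the robot. Origin: on the counter, middle of the line of the dividers' front edges. +x points into the gaps, away from the robot; +y to the robot's left. A 3 mm base sheet reaches 100 mm in front; back plate's face at x = 112 mm.
- rail: The rack's top rail: smooth rigid flat bar, 18 mm wide, 6 mm thick, 350 mm long, along the rack's y on the tops of the dividers. Origin: middle of its underside, 21 mm behind the dividers' front edges and 66 mm above the counter; its top face, on which the fingertips run, is 72 mm above the counter. The cartons pass under it.
- carton_mid (a point): Centre of the carton in the third gap: closed white card box with a grey band, 115 mm long (x, into the gap), 46 mm wide, 58 mm high, 0.18 to 0.36 kg, loose on the base sheet. At the start its front end sticks 50 to 80 mm out of the gap. It slides with 1 to 4 N and stops dead at the back plate; there its front end is 3 mm in front of the dividers and this point 54.5 mm behind their front edges.
- gap1 (a point): Middle of the mouth of the first gap from the left, on the base sheet (3 mm above the counter) between the dividers' front edges: 140 mm to the left of the rack's origin.
- gap2 (a point): Middle of the mouth of the second gap from the left, on the base sheet (3 mm above the counter) between the dividers' front edges: 84 mm to the left of the rack's origin.
- gap3 (a point): Middle of the mouth of the third gap from the left, on the base sheet (3 mm above the counter) between the dividers' front edges: 28 mm to the left of the rack's origin.
- carton_b: An identical carton standing in another of the gaps, pushed in to some depth or sticking out up to 40 mm. Origin: centre of its underside. To be left alone.
- carton_c: An identical carton standing in another of the gaps, pushed in to some depth or sticking out up to 40 mm. Origin: centre of its underside. To be left alone.
- carton_d: An identical carton standing in another of the gaps, pushed in to some depth or sticking out up to 40 mm. Origin: centre of its underside. To be left alone.
- carton_e: An identical carton standing in another of the gaps, pushed in to some depth or sticking out up to 40 mm. Origin: centre of its underside. To be left alone.
- vial_gap: A glass vial with a metal cap, 23 mm across and 50 mm high, standing alone in one of the gaps other than the third. Origin: centre of its underside. To be left alone.
- vial_a: A glass vial, 23 mm across and 50 mm high, standing on the counter beyond the rack's left end. Origin: centre of its underside. To be left alone.
- vial_b: A glass vial, 27 mm across and 58 mm high, standing on the counter beyond the rack's right end. Origin: centre of its underside. To be left alone.

How it is judged:
On the way, in this order (a step that is already met when the one before it is completed fails the run):
1. the closed fingertips touch the top rail over the first gap (contact force between the fingers and rail above 0.2 N and y of the grasp point in the frame of rack between 0.122 and 0.159 m), for 0.04 s.
2. still on the rail, they cross the divider between the first and second gaps (contact force between the fingers and rail above 0.2 N and y of the grasp point in the frame of rack between 0.103 and 0.121 m), for 0.02 s.
3. they touch the rail over the second gap (contact force between the fingers and rail above 0.2 N and y of the grasp point in the frame of rack between 0.066 and 0.102 m), for 0.04 s.
4. still on the rail, they cross the divider between the second and third gaps (contact force between the fingers and rail above 0.2 N and y of the grasp point in the frame of rack between 0.047 and 0.065 m), for 0.02 s.
5. they touch the rail over the third gap (contact force between the fingers and rail above 0.2 N and y of the grasp point in the frame of rack between 0.009 and 0.046 m), for 0.04 s.
6. the carton in the third gap has been pushed home (x of carton_mid in the frame of rack above 0.0505 m and y of carton_mid in the frame of rack between 0.02 and 0.036 m and angle between the x axis of carton_mid and the x axis of rack, either way round below 0.12 rad and angle between carton_mid's own z axis and vertical below 0.06 rad), for 0.2 s.
At the end, for the whole second after the job is handed in: The carton of the third gap stands in that gap on the rack's base, upright (within 0.06 rad), straight (within 0.12 rad), at rest and home: within 4 mm of touching the back plate. No other carton has shifted by more than 10 mm, no vial by more than 15 mm (all of step 6 and linear speed of carton below 0.01 m/s and not (distance of any of carton_b, carton_c, carton_d, carton_e from where it was at the start of the episode above 0.01 m or distance of any of vial_gap, vial_a, vial_b from where it was at the start of the episode above 0.015 m)).
It fails at once if the carton is lifted more than 12 mm or tipped more than 0.25 rad (height (world z) of carton_mid above 0.044 m or angle between carton_mid's own z axis and vertical above 0.25 rad).
It fails at once if another carton is shifted by more than 10 mm, or a vial by more than 15 mm (distance of any of carton_b, carton_c, carton_d, carton_e from where it was at the start of the episode above 0.01 m or distance of any of vial_gap, vial_a, vial_b from where it was at the start of the episode above 0.015 m).
It also fails if it takes over 48 s, if anything falls off the work surface, if the arm or the gripper's body presses on something with over 40 N, if the wrist force passes 120 N, or if a joint passes its speed limit or range.

ROBOT

A 7-joint arm with a two-finger parallel gripper is mounted at the origin on the work surface. World frame = base frame: x ahead of the robot, y to its left, z up, the work surface at z = 0. Lengths are in m, angles in rad, forces in N, time in s.
With the tool pointing down it reaches from about 0.425 to 0.875 m from the base axis. Payload 8.4 kg.
Tool frame: the origin (TCP) lies midway between the tips of the shut fingers; the grasp point (between the pads) lies 19 mm behind it (grip_point_offset is the distance from the TCP to the grasp point, in m); z points along the fingers, y is the line along which they close (so a half turn about z gives the same grasp; the last joint's range is limited). The gripper opens to 85 mm and grips with 20 to 120 N. Pads are 22 mm wide; open, the fingers measure 114 mm over their backs; the gripper's body (76 mm by 85 mm) begins 54 mm behind the grasp point. The pads swing forward as they close: fully open they stand 13 mm farther back than shut.
Start: joints at [1.162, 0.333, 0.04, 1.465, -0.013, 1.343, -0.059], TCP at [0.198, -0.619, 0.231] pointing down, gripper open.
Joint ranges: [-2.58, 2.58], [-0.38, 2.09], [-1.3, 1.39], [0.25, 2.4], [-1.5, 4.64], [0.08, 2.09], [-2.65, 2.65]. Speed limits (rad/s): [2.22, 2.22, 2.79, 2.79, 3.14, 3.14, 3.14].

INTERFACE

Orientations are given as a rotation vector (axis times angle).
In Python, from plant import get_state, capture, camera_model, close_job, boxes_of, landmark_of, grip_point_offset gives the robot as it stands.
- The arm moves only by the shell command python3 -m pendant 'ROWS'. ROWS is JSON, a list that holds one entry, the list of rows, each a list of 7 numbers: the turn, a rotation vector about the tool's x, y, z in degrees, then the shift along the tool's x, y, z in mm, then the finger opening in mm, from 0 to 85.4. In form: [[[wx, wy, wz, x, y, z, jaw], ...]]. A call has 1 to 5 rows; each row shifts and turns the commanded pose from where the row before left it, along the tool's axes as they then stand; what a row does not reach is not made up. A row lasts 1/10 s, in which the tool goes at most 50 mm and 8.59 degrees, less where a joint would pass 70% of its speed; a pose out of reach is approached as far as the arm can. A call is refused whole if a number of a shift passes 50 or a number of a turn 8.59, either way. A call with a gripper value outside its range is refused whole. The fingers move at their own pace and stop on an object; the grip force is fixed at half the most. Time passes only in rows, so rows that do not move let the fingers close. It gives the time, the measured TCP pose, the force, the opening and the grip force at its end, in the units of the state.
- get_state(): the state, without advancing time (a new reading comes with each control period).
- capture(name): name is "scene" or "top" or "wrist"; returns the picture (480x640x3 uint8, red, green, blue); there is no depth.
- camera_model(name): a dict with "vertical_fov" (degrees; the focal length in pixels is half the picture's height over the tangent of half this angle, whatever the lens; pixels are square), "cx", "cy" (the principal point, pixels), "k1" (the pictures are not rectified: a ray, as slopes to the right and down, at radius r is drawn at 1 + k1 r^2 times it, then the intrinsics apply), "extrinsics" (4x4, takes a point from camera to world coordinates); the wrist camera has in their place "T_tool_cam" (4x4, takes a point from camera to tool coordinates, whose origin is the TCP and whose axes are the flange's). Camera axes: x right, y down, z forward; pixel columns grow to the right and rows downward; lengths in m; the calibration is good to about 2 mm. A picture is of the moment at which its call begins: read the wrist's pose just before it. camera_model takes no time and is no camera call.
- close_job(): hands the job in; it is judged then, once.
Trained networks look in the newest picture that a camera, given by its name, has taken for a name from the list of things; names that differ only in an ending like _2 or _b are one class to them, and where a whole thing is asked for, a point or a joint stands for the part that bears it (a point fixed in the world has none). Each returns a list of dicts, best first, with "score" (0 to 1); they miss things now and then, are a little off and sometimes report something else, mostly with a low value. They report only what shows in the picture. A call takes as long as a camera call.
- boxes_of(camera, target): "box" ([left, top, right, bottom] in pixels, round what is visible of it).
- landmark_of(camera, target): "uv" ([column, row] in pixels: a listed point, or the origin of a listed thing).
The state is a dict: "time_s": time; "joint_positions": joint angles; "dq": joint speeds; "tau": joint torques, N m; "position": TCP position; "tool_rot": TCP orientation; "force": force on the tool from outside, world axes, zero at the start; "torque": the same for the moment, N m; "width": opening from 0.0 (shut) to 1.0 (fully open); "finger_force": force on a finger pad.
Only numpy, scipy, OpenCV 4.12 (cv2) and the standard library are available. Lean on these libraries where they do the work, as an engineer would, in place of code of your own. Each camera call takes 0.05 s, during which the arm holds its last target. There are 200 camera calls.

## Working session

There is one attempt and no reset: what is moved stays moved. The work goes in short steps, Python scripts to look and compute and a shell command to move; the robot and the scene stay as the last step left them, time stands still between calls to the robot, and variables do not carry over. Pictures are saved under pics/ and viewed, at most 10 in all, crops included, and the job is handed in when it is done.

```bash
mkdir -p pics; ls
cat > h.py <<'E'
import numpy as np, cv2
from scipy.spatial.transform import Rotation as R
from plant import *
def ray(name,uv,st=None):
    m=camera_model(name); f=240/np.tan(np.radians(m["vertical_fov"])/2)
    K=np.array([[f,0,m["cx"]],[0,f,m["cy"]],[0,0,1]])
    p=cv2.undistortPoints(np.array([[uv]],float),K,np.array([m["k1"],0,0,0,0.]))[0,0]
    if name=="wrist":
        T=np.eye(4);T[:3,:3]=R.from_rotvec(st["tool_rot"]).as_matrix();T[:3,3]=st["position"];T=T@np.array(m["T_tool_cam"])
    else: T=np.array(m["extrinsics"])
    return T[:3,3],T[:3,:3]@np.array([p[0],p[1],1])
def onz(name,uv,z,st=None):
    o,d=ray(name,uv,st); return o+d*(z-o[2])/d[2]
E
python3 - <<'E'
from h import *
st=get_state(); print(st)
for c in("scene","top"):
    im=capture(c); cv2.imwrite(f"pics/{c}0.png",im[...,::-1])
    print(c,np.round(camera_model(c)["extrinsics"],3).tolist())
    for n,z in(("rack",0),("rail",.066),("gap1",.003),("gap2",.003),("gap3",.003),("carton_mid",.032)):
        for l in landmark_of(c,n)[:2]: print(n,round(l["score"],2),np.round(l["uv"]),np.round(onz(c,l["uv"],z),3))
E
```

```text
pics
{'time_s': 0.0, 'joint_positions': array([ 1.16182943,  0.33393909,  0.03989957,  1.46627521, -0.01341078,
        1.34329991, -0.0584757 ]), 'dq': array([ 0.00233914, -0.00015531,  0.00012526,  0.00099718, -0.00027831,
        0.0005293 , -0.00149224]), 'tau': array([ 1.00116682e-03, -6.58547473e+01,  1.36613287e+00, -4.05567992e+01,
        1.67859485e-02,  1.27851771e-02,  3.00352588e-05]), 'position': array([ 0.19796491, -0.61863883,  0.23040148]), 'tool_rot': array([-3.10239579e+00, -4.84357870e-01,  5.72413115e-04]), 'force': array([ 0.18322368,  0.2097456 , -0.34632449]), 'torque': array([ 0.00440211, -0.05178714, -0.00680004]), 'finger_force': 0.0, 'width': 0.9981707916005638}
scene [[0.327, 0.664, -0.672, 0.998], [0.945, -0.243, 0.219, -0.128], [-0.018, -0.707, -0.707, 0.538], [0.0, 0.0, 0.0, 1.0]]
rack 0.73 [286. 318.] [ 0.613 -0.062  0.   ]
rail 0.72 [290. 299.] [ 0.633 -0.057  0.066]
rail 0.21 [201. 378.] [ 0.71  -0.189  0.066]
carton_mid 0.55 [302. 295.] [ 0.605 -0.032  0.032]
top [[0.008, -0.992, 0.123, 0.432], [-1.0, -0.01, -0.016, 0.013], [0.017, -0.123, -0.992, 1.211], [0.0, 0.0, 0.0, 1.0]]
rack 0.93 [332. 237.] [ 0.612 -0.052  0.   ]
rack 0.51 [323. 236.] [ 0.615 -0.034  0.   ]
rail 0.91 [336. 220.] [ 0.637 -0.058  0.066]
gap1 0.91 [321. 237.] [ 0.611 -0.029  0.003]
gap2 0.91 [321. 237.] [ 0.611 -0.029  0.003]
gap3 0.91 [321. 237.] [ 0.611 -0.029  0.003]
carton_mid 0.67 [323. 239.] [ 0.603 -0.033  0.032]
```

View pics/top0.png

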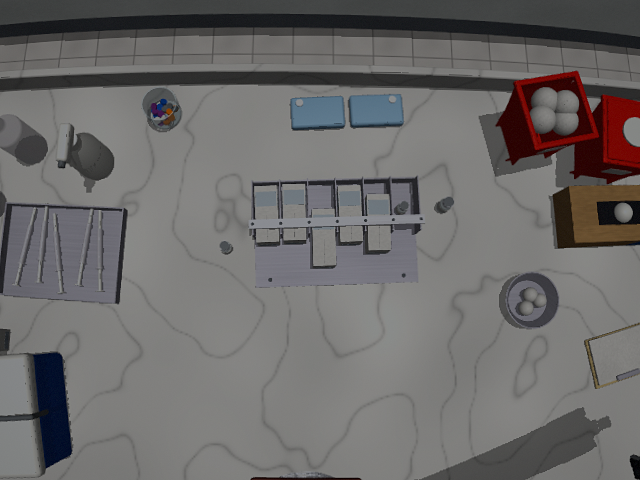

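View pics/scene0.png

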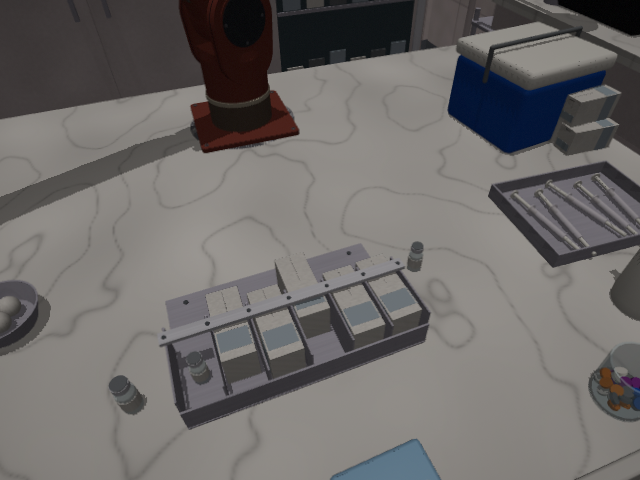

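The top picture shows the rail from about (249,224) to (424,218). The cartons stand at columns 267, 294, 323 (sticking out farthest), 349 and 377, and a vial stands in gap 6. So gap 3 is the carton at column 323. The scene picture agrees.

Run:
```python
from h import *
L=onz("top",(249.5,224),.072);Rr=onz("top",(424.5,218.5),.072)
d=L-Rr;yaw=np.arctan2(-d[0],d[1]);mid=(L+Rr)/2
print("len",np.linalg.norm(d),"yaw",yaw,"mid",mid)
ex=np.array([np.cos(yaw),np.sin(yaw),0]);ey=np.array([-np.sin(yaw),np.cos(yaw),0])
O=mid-.021*ex; print("origin",O,"rail gap1",mid+.14*ey)
st=get_state();M=R.from_rotvec(st["tool_rot"]).as_matrix();print(M)
tgt=mid+.14*ey;tgt[2]=.2
print("delta tool mm",1000*M.T@(tgt-st["position"]),"yaw tool",np.degrees(np.arctan2(M[1,0],M[0,0])))
print(camera_model("wrist")["T_tool_cam"])
```

```text
len 0.3479825640920303 yaw 0.04322323392898827 mid [ 0.63349903 -0.05995585  0.072     ]
origin [ 0.61251864 -0.06086326  0.072     ] rail gap1 [0.62744966 0.07991339 0.072     ]
[[ 9.52394172e-01  3.04869380e-01 -3.86172611e-05]
 [ 3.04869382e-01 -9.52394170e-01  6.06677378e-05]
 [-1.82831187e-05 -6.95528205e-05 -9.99999997e-01]]
delta tool mm [ 621.96175012 -534.76966682   31.33652077] yaw tool 17.750305816899196
[[-1.10320410e-04 -9.49883319e-01 -3.12604651e-01  7.93941372e-02]
 [ 9.99998964e-01  3.43767232e-04 -1.39748099e-03 -4.42224061e-04]
 [ 1.43490711e-03 -3.12604481e-01  9.49882298e-01 -1.42156815e-01]
 [ 0.00000000e+00  0.00000000e+00  0.00000000e+00  1.00000000e+00]]
```

```bash
python3 -m pendant '[[[0,0,7.6,0,0,0,0],[0,0,7.6,0,0,0,0],[0,0,0,27,-40,0,0],[0,0,0,27,-40,0,0],[0,0,0,27,-40,0,0]]]'
python3 -m pendant '[[[0,0,0,27,-40,0,0],[0,0,0,27,-40,0,0],[0,0,0,27,-40,0,0],[0,0,0,27,-40,0,0],[0,0,0,27,-40,0,0]]]'
python3 -m pendant '[[[0,0,0,27,-40,0,0],[0,0,0,27,-40,0,0],[0,0,0,27,-40,0,0],[0,0,0,27,-40,0,0],[0,0,0,20,-35,0,0]]]'
```

```text
time_s: 1.2
position: [0.2744, -0.4941, 0.2312]
tool_rot: [3.141, 0.069, 0.0]
force: [0.7, -0.4, -0.4]
width: 0.143
finger_force: 0.0
time_s: 1.7
position: [0.4005, -0.288, 0.2317]
tool_rot: [3.14, 0.07, 0.001]
force: [1.6, -0.5, 0.5]
width: 0.001
finger_force: 0.0
time_s: 2.2
position: [0.5201, -0.0867, 0.2317]
tool_rot: [-3.141, -0.072, -0.002]
force: [0.3, -1.0, 1.2]
width: -0.004
finger_force: 0.0
```

```bash
python3 -m pendant '[[[0,0,0,40,-15,0,0],[0,0,0,40,-15,0,0],[0,0,0,0,0,0,0],[0,0,0,0,0,0,0]]]'
python3 - <<'E'
from h import *
st=get_state();im=capture("wrist");cv2.imwrite("pics/w0.png",im[...,::-1]);np.save("w0.npy",np.r_[st["position"],st["tool_rot"]])
print(st["position"],st["tool_rot"],st["force"])
for n,z in(("rack",0),("rail",.066),("gap1",.003),("gap2",.003),("gap3",.003),("carton_mid",.032)):
    for l in landmark_of("wrist",n)[:2]: print(n,round(l["score"],2),np.round(l["uv"]),np.round(onz("wrist",l["uv"],z,st),3))
E
```

```text
time_s: 2.6
position: [0.5977, -0.0551, 0.2306]
tool_rot: [-3.14, -0.072, 0.002]
force: [-0.3, -0.1, 0.9]
width: 0.0
finger_force: 0.0
[ 0.5977318  -0.05505539  0.23058159] [-3.13995373e+00 -7.19763151e-02  1.94728531e-03] [-0.3388687  -0.11908122  0.85552438]
rack 0.92 [317. 182.] [ 0.612 -0.059  0.   ]
rail 0.91 [313. 172.] [ 0.632 -0.054  0.066]
carton_mid 0.97 [286. 198.] [ 0.602 -0.031  0.032]
```

View pics/w0.png

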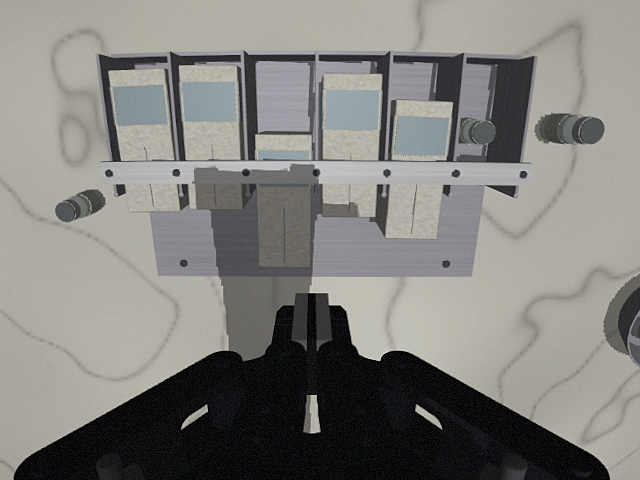

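The wrist picture shows the rail from (101,172) to (532,174), with screws over the dividers at columns 109, 176, 246, 316, 387, 456 and 523. The gap-3 carton's front end runs from (258,267) to (311,267).

Run:
```python
from h import *
a=np.load("w0.npy");st=dict(position=a[:3],tool_rot=a[3:])
P=np.array([onz("wrist",(u,173+ (u-316)/215),.072,st) for u in(109,176,246,316,387,456,523)]);print(P[:,:2].round(4))
d=P[0]-P[-1];yaw=np.arctan2(-d[0],d[1]);mid=P.mean(0);print("len",np.linalg.norm(d),"yaw",yaw,mid)
ex=np.array([np.cos(yaw),np.sin(yaw),0]);ey=np.array([-np.sin(yaw),np.cos(yaw),0])
f=[onz("wrist",(u,267),.061,st) for u in(258,311)];O=mid-.021*ex
print("carton front rack xy",[((p-O)@ex,(p-O)@ey) for p in f],"O",O)
s=get_state();M=R.from_rotvec(s["tool_rot"]).as_matrix()
print("toolyaw",np.arctan2(M[1,0],M[0,0]),"tilt z",M[:,2])
t=mid+.14*ey;t[2]=.08;print("delta tool mm to above rail gap1",1000*M.T@(t-s["position"]))
```

```text
[[ 0.626   0.1108]
 [ 0.6276  0.0553]
 [ 0.6296 -0.001 ]
 [ 0.6318 -0.0565]
 [ 0.6343 -0.1129]
 [ 0.637  -0.1685]
 [ 0.64   -0.2241]]
len 0.3352638230487785 yaw 0.041754814129987175 [ 0.63231649 -0.05669601  0.072     ]
carton front rack xy [(np.float64(-0.06490814158826667), np.float64(0.051072166061079)), (np.float64(-0.06463556331136716), np.float64(0.0038585332399904484))] O [ 0.6113348 -0.0575726  0.072    ]
toolyaw 0.04343428559292097 tilt z [ 6.79521562e-04 -5.66269438e-04 -9.99999609e-01]
delta tool mm to above rail gap1 [  35.28475427 -138.24444335  151.78316434]
```

```bash
python3 -m pendant '[[[0,0,0,9,-35,30,0],[0,0,0,9,-35,30,0],[0,0,0,9,-35,35,0],[0,0,0,9,-35,35,0],[0,0,0,0,0,0,0]]]'
python3 -m pendant '[[[0,0,0,0,0,8,0],[0,0,0,0,0,0,0],[0,0,0,0,0,0,0]]]'
```

```text
time_s: 3.45
position: [0.6238, 0.0912, 0.0969]
tool_rot: [-3.138, -0.081, 0.011]
force: [-1.0, -0.4, 0.5]
width: -0.001
finger_force: 0.0
time_s: 3.75
position: [0.6277, 0.0836, 0.0946]
tool_rot: [3.14, 0.066, 0.002]
force: [-0.5, -0.7, 0.2]
width: 0.004
finger_force: 0.0
```

```bash
python3 -m pendant '[[[0,0,0,0,0,10,0],[0,0,0,0,0,6,0],[0,0,0,0,0,0,0],[0,0,0,0,0,0,0]]]'
python3 -m pendant '[[[0,0,0,0,0,3,0],[0,0,0,0,0,0,0],[0,0,0,0,0,0,0]]]'
```

```text
time_s: 4.15
position: [0.627, 0.0852, 0.0776]
tool_rot: [-3.141, -0.07, 0.001]
force: [-0.8, -0.4, -0.2]
width: -0.002
finger_force: 0.0
time_s: 4.45
position: [0.6271, 0.0854, 0.0748]
tool_rot: [-3.141, -0.07, -0.0]
force: [0.8, -0.0, -0.5]
width: -0.001
finger_force: 0.0
```

```bash
python3 -m pendant '[[[0,0,0,0,0,2,0],[0,0,0,0,0,0,0],[0,0,0,0,0,0,0]]]'
python3 -m pendant '[[[0,0,0,0,0,1.5,0],[0,0,0,0,0,0,0],[0,0,0,0,0,0,0]]]'
```

```text
time_s: 4.75
position: [0.6271, 0.0853, 0.0727]
tool_rot: [-3.141, -0.07, 0.0]
force: [0.9, 0.4, 0.5]
width: 0.001
finger_force: 0.0
time_s: 5.05
position: [0.6273, 0.0854, 0.0722]
tool_rot: [3.141, 0.07, 0.001]
force: [-3.1, -1.1, 7.8]
width: -0.001
finger_force: 3.9
```

Contact on the rail over gap 1, at 7.8 N. Now I slide.

```bash
python3 -m pendant '[[[0,0,0,0,4,0.5,0],[0,0,0,0,7,0,0],[0,0,0,0,7,0,0],[0,0,0,0,7,0,0],[0,0,0,0,7,0,0]]]'
```

```text
time_s: 5.55
position: [0.6296, 0.0553, 0.0722]
tool_rot: [-3.138, -0.072, -0.005]
force: [0.1, 4.0, 5.8]
width: -0.003
finger_force: 3.4
```

```bash
python3 -m pendant '[[[0,0,0,0,7,0,0],[0,0,0,0,7,0,0],[0,0,0,0,7,0,0],[0,0,0,0,7,0,0]]]'
```

```text
time_s: 5.95
position: [0.6309, 0.0273, 0.0722]
tool_rot: [-3.139, -0.072, -0.004]
force: [-0.1, 5.1, 7.8]
width: 0.0
finger_force: 3.5
```

```bash
python3 -m pendant '[[[0,0,0,-0.5,7,0,0],[0,0,0,-0.5,7,0,0],[0,0,0,-0.5,7,0,0],[0,0,0,-0.5,7,0,0]]]'
```

```text
time_s: 6.35
position: [0.6303, -0.0008, 0.0722]
tool_rot: [-3.139, -0.072, -0.005]
force: [-0.2, 4.3, 7.2]
width: -0.001
finger_force: 3.5
```

```bash
python3 -m pendant '[[[0,0,0,0,7,0,0],[0,0,0,0,7,0,0],[0,0,0,0,7,0,0],[0,0,0,0,7,0,0],[0,0,0,0,2,0,0]]]'; python3 -m pendant '[[[0,0,0,0,0,0,0]]]'
```

```text
time_s: 6.85
position: [0.6316, -0.0315, 0.0722]
tool_rot: [-3.139, -0.071, -0.005]
force: [-0.4, 5.0, 7.5]
width: -0.002
finger_force: 3.7
time_s: 6.95
position: [0.6316, -0.0315, 0.0722]
tool_rot: [-3.14, -0.071, -0.005]
force: [0.2, 1.8, 7.7]
width: 0.001
finger_force: 3.7
```

All five rail steps should be done. I lift, back off in front of the carton, and lower.

```bash
python3 -m pendant '[[[0,0,0,0,0,-12,0],[0,0,0,0,0,-12,0],[0,0,0,-40,0,0,0],[0,0,0,-40,0,0,0],[0,0,0,-38,0,0,0]]]'; python3 -m pendant '[[[0,0,0,0,0,0,0],[0,0,0,0,0,0,0],[0,0,0,0,0,0,0]]]'
python3 - <<'E'
from h import *
s=get_state();im=capture("wrist");cv2.imwrite("pics/w1.png",im[...,::-1])
print(s["position"],s["tool_rot"]); y=.0418
ex=np.array([np.cos(y),np.sin(y),0]);ey=np.array([-np.sin(y),np.cos(y),0]);O=np.array([.6118,-.0582,0])
print("rack",(s["position"]-O)@ex,(s["position"]-O)@ey)
for n in landmark_of("wrist","carton_mid")[:1]:
    p=onz("wrist",n["uv"],.032,s);print("carton",n["score"],(p-O)@ex,(p-O)@ey)
E
```

```text
time_s: 7.45
position: [0.5112, -0.038, 0.0954]
tool_rot: [3.141, 0.07, 0.001]
force: [-0.4, 0.5, 0.7]
width: -0.0
finger_force: 0.0
time_s: 7.75
position: [0.5138, -0.038, 0.0957]
tool_rot: [3.141, 0.07, 0.003]
force: [0.3, -0.6, 1.0]
width: -0.002
finger_force: 0.0
[ 0.51375208 -0.03795579  0.0957124 ] [3.14067633e+00 6.97432503e-02 2.97708226e-03]
rack -0.0971163150977421 0.024323740553009468
carton 0.7 -0.008357832389329743 0.027294985297398485
```

View pics/w1.png

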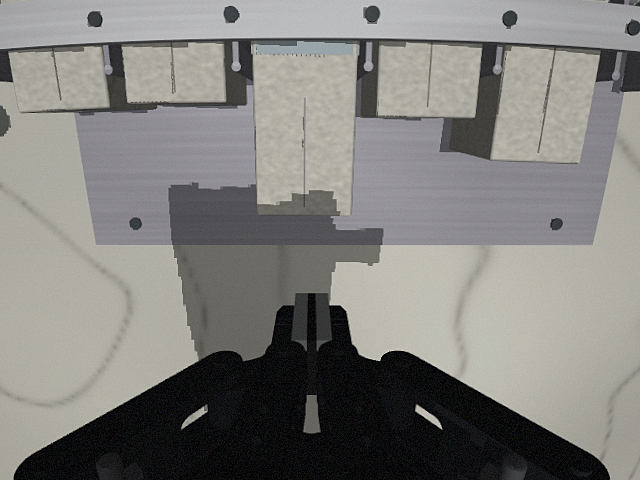

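The gap-3 carton's front end is at row 215, columns 257–352, so its centre is near column 305. The fingertips are at column 311, so I shift 3 mm left and lower.

```bash
python3 -m pendant '[[[0,0,0,0,-3,20,0],[0,0,0,0,0,24,0],[0,0,0,0,0,24,0],[0,0,0,0,0,0,0],[0,0,0,0,0,0,0]]]'; python3 -m pendant '[[[0,0,0,8,0,0,0],[0,0,0,8,0,0,0],[0,0,0,8,0,0,0],[0,0,0,6,0,0,0],[0,0,0,6,0,0,0]]]'
```

```text
time_s: 8.35
position: [0.5127, -0.0345, 0.0269]
tool_rot: [-3.14, -0.07, 0.001]
force: [-0.4, 0.2, 0.7]
width: -0.001
finger_force: 0.0
time_s: 8.85
position: [0.5486, -0.0333, 0.0268]
tool_rot: [3.141, 0.07, -0.001]
force: [-3.4, -0.4, 3.2]
width: 0.001
finger_force: 1.6
```

```bash
python3 -m pendant '[[[0,0,0,6,0,0,0],[0,0,0,6,0,0,0],[0,0,0,6,0,0,0],[0,0,0,6,0,0,0]]]'
```

```text
time_s: 9.25
position: [0.5727, -0.0322, 0.0267]
tool_rot: [-3.141, -0.07, 0.0]
force: [-3.7, 0.4, 2.6]
width: -0.001
finger_force: 1.6
```

```bash
python3 -m pendant '[[[0,0,0,5,0,0,0],[0,0,0,5,0,0,0],[0,0,0,5,0,0,0]]]'; python3 -m pendant '[[[0,0,0,2,0,0,0],[0,0,0,2,0,0,0]]]';python3 -m pendant '[[[0,0,0,2,0,0,0],[0,0,0,0,0,0,0]]]'
python3 - <<'E'
from h import *
s=get_state();im=capture("wrist");cv2.imwrite("pics/w2.png",im[...,::-1])
E
```

```text
time_s: 9.55
position: [0.5877, -0.0316, 0.0267]
tool_rot: [-3.141, -0.07, 0.0]
force: [-2.4, -0.0, 2.5]
width: 0.003
finger_force: 1.5
time_s: 9.75
position: [0.5913, -0.0314, 0.0267]
tool_rot: [-3.141, -0.07, 0.0]
force: [-3.0, -0.7, 2.7]
width: -0.001
finger_force: 1.5
time_s: 9.95
position: [0.5937, -0.0313, 0.0267]
tool_rot: [-3.141, -0.07, -0.001]
force: [-0.1, -0.5, -1.0]
width: -0.002
finger_force: 0.1
```

View pics/w2.png

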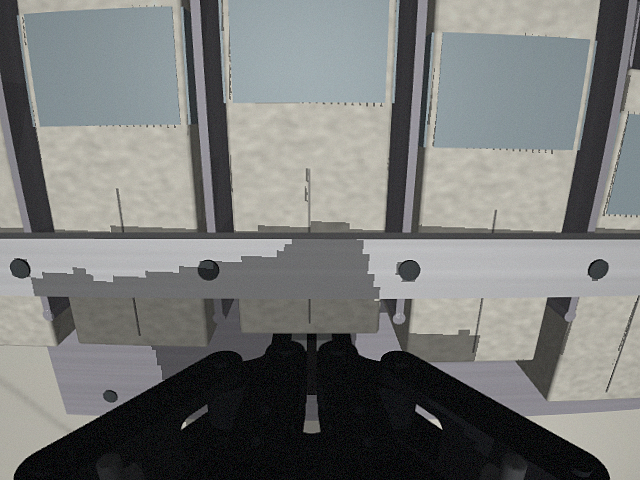

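The gap-3 carton is straight and centred in its gap, with its front edge at row 332. The divider fronts are near row 317, so it is a few mm short. I push on in 2 mm steps until it stops.

```bash
for i in 1; do python3 -m pendant '[[[0,0,0,2,0,0,0],[0,0,0,2,0,0,0],[0,0,0,0,0,0,0]]]'; done; python3 -m pendant '[[[0,0,0,1.5,0,0,0],[0,0,0,0,0,0,0]]]'
```

```text
time_s: 10.3
position: [0.5976, -0.0311, 0.0268]
tool_rot: [-3.141, -0.07, -0.001]
force: [0.3, 0.3, -0.2]
width: -0.006
finger_force: 0.3
time_s: 10.5
position: [0.5977, -0.0311, 0.0266]
tool_rot: [3.141, 0.07, -0.004]
force: [-6.9, -0.2, 4.5]
width: -0.002
finger_force: 3.8
```

```bash
python3 -m pendant '[[[0,0,0,1.5,0,0,0],[0,0,0,0,0,0,0]]]'
```

```text
time_s: 10.7
position: [0.5976, -0.0312, 0.0264]
tool_rot: [3.14, 0.07, -0.009]
force: [-14.3, -1.0, 10.8]
width: -0.001
finger_force: 7.2
```

The carton has stopped dead with force building, and the tip position matches the back plate. I back off and check.

```bash
python3 -m pendant '[[[0,0,0,-5,0,0,0],[0,0,0,-25,0,0,0],[0,0,0,-30,0,0,0],[0,0,0,-10,0,-40,0],[0,0,0,0,0,-50,0]]]'; python3 -m pendant '[[[0,0,0,0,0,-30,0],[0,0,0,0,0,0,0],[0,0,0,0,0,0,0]]]'
python3 - <<'E'
from h import *
s=get_state();im=capture("wrist");cv2.imwrite("pics/w3.png",im[...,::-1])
y=.0418
ex=np.array([np.cos(y),np.sin(y),0]);ey=np.array([-np.sin(y),np.cos(y),0]);O=np.array([.6118,-.0582,0])
for n in landmark_of("wrist","carton_mid")[:2]:
    p=onz("wrist",n["uv"],.032,s);print("carton",n["score"],n["uv"],(p-O)@ex,(p-O)@ey)
E
```

```text
time_s: 11.2
position: [0.5274, -0.0343, 0.1158]
tool_rot: [-3.14, -0.07, 0.007]
force: [0.8, -1.1, 0.6]
width: -0.002
finger_force: 0.0
time_s: 11.5
position: [0.531, -0.0343, 0.1474]
tool_rot: [3.14, 0.07, 0.004]
force: [-1.1, -0.1, -0.9]
width: 0.005
finger_force: 0.0
carton 0.85 [311.0, 24.2] 0.05347251919916356 0.028250057540909992
carton 0.74 [51.3, 138.5] -0.013914427118392437 0.20628013384878996
```

View pics/w3.png

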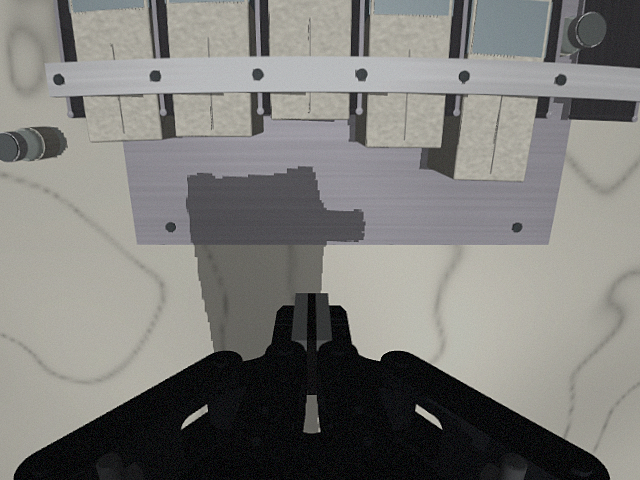

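The carton is home and straight: its front edge is at row 120, level with the dividers, and it measures x ≈ 53.5 mm, y ≈ 28 mm in the rack. The other cartons and the vials stand as before.

```bash
python3 -c "
from plant import close_job
print(close_job())"
```

```text
the job is handed in; nothing more can be done
None
```

I ran the closed fingertips along the rail from gap 1 to gap 3, pushed the third-gap carton home against the back plate, left everything else in place, and handed the job in; no verdict came back.

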